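# Hold the blade-holder slide against its sprung stop

## Robot

A 7-joint arm with a two-finger parallel gripper is mounted at the origin on the work surface. World frame = base frame: x ahead of the robot, y to its left, z up, the work surface at z = 0. Lengths are in m, angles in rad, forces in N, time in s.
With the tool pointing down it reaches from about 0.425 to 0.925 m from the base axis. Payload 6.8 kg.
Tool frame: the origin (TCP) lies midway between the tips of the shut fingers; the grasp point (between the pads) lies 19 mm behind it (robot.tcp_to_grasp is the distance from the TCP to the grasp point, in m); z points along the fingers, y is the direction in which the jaws open and shut (so a half turn about z gives the same grasp; the last joint's range is limited). The gripper opens to 88 mm and grips with 3 to 60 N. Pads are 20 mm wide; open, the fingers measure 115 mm over their backs; the gripper's body (75 mm by 178 mm) begins 61 mm behind the grasp point.
Start: joints at [-1.255, 0.477, 0.022, 1.555, -0.011, 1.109, -0.083], TCP at [0.278, 0.615, 0.202] pointing down, gripper open.
Joint ranges: [-2.96, 2.96], [-0.34, 2.1], [-1.41, 1.46], [0.24, 2.44], [-1.37, 4.51], [0.17, 1.92], [-2.96, 2.96]. Speed limits (rad/s): [2.39, 2.39, 3.14, 3.14, 3.14, 3.14, 3.14].

## Interface

Orientations are given as a unit quaternion [x, y, z, w].
In Python, from station import robot gives the robot as it stands.
- The arm moves only by the tool send_rows, never from a script. Its argument "rows" is a list of rows, each an object with "travel": the shift along the world's x, y, z in mm, a list of three; "yaw": the turn about the world's z in rad. A call has 1 to 10 rows; each row shifts and turns the commanded pose from where the row before left it; what a row does not reach is not made up. A row lasts 1/10 s, in which the tool goes at most 50 mm and 8.59 degrees, less where a joint would pass 70% of its speed; a pose out of reach is approached as far as the arm can. A call with a gripper value outside its range is refused whole. "claw" is the gripper's target within -1 to 1 (fully open at 1, half-way at 0, shut at -1), set as the call begins (left out, the last holds). The fingers move at their own pace and stop on an object; "squeeze" is the grip in N (left out, the last holds). Time passes only in rows, so rows that do not move let the fingers close. It gives the time, the measured TCP pose, the force and the opening at its end, in the units of the state.
- robot.state(): the state, without advancing time (a new reading comes with each control period).
- robot.camera(name): name is "scene" or "top"; returns the picture (400x640x3 uint8, blue, green, red); there is no depth.
- robot.get_calibration(name): a dict with "K" (3x3 intrinsics, pixels), "D" ([k1, k2, p1, p2, k3] as OpenCV has them; the pictures are not rectified), "world_to_cam" (4x4, takes a point from world to camera coordinates). Camera axes: x right, y down, z forward; pixel columns grow to the right and rows downward; lengths in m; the calibration is good to about 2 mm. A picture is of the moment at which its call begins. get_calibration takes no time and is no camera call.
- robot.sign_off(): hands the job in, once; it reports no verdict.
The state is a dict: "clock": time; "joint_positions": joint angles; "dq": joint speeds; "effort": joint torques, N m; "tool_pos": TCP position; "orientation": TCP orientation; "wrist_force": force on the tool from outside, world axes, zero at the start; "ft_torque": the same for the moment, N m; "width": finger opening in m.
Only numpy, scipy, OpenCV 4.12 (cv2) and the standard library are available. Lean on these libraries where they do the work, as an engineer would, in place of code of your own. Each camera call takes 0.05 s, during which the arm holds its last target. There are 200 camera calls.

## Task

Put the blade-holder slide (square steel plate with a blue grip bar) flat on the aluminium bed, its sides flush with the bed's sides and clear of the red sprung stop; then push it along the bed squarely against the stop until the black pointer stands over the green field (about 6 N), without ever driving the stop to the end of its travel. Finish while still holding it there with a steady push, so that a colleague can tighten the clamping lever. Leave the dish, brush, glass-slide box and blade dispenser where they are.

Things in the scene. Friction and masses are not known exactly. Their poses are not given: they have to be found in the camera images.
- slide: Blade-holder slide, loose, about 0.35 kg: steel plate 80 x 80 mm, 14 mm thick, thin red lines along its two sides, a blue upright grip bar on its middle. Origin: centre of the underside; z up; x across the bar. It starts lying on the rubber mat. A half turn makes no difference.
- slide_bar (a point): Top centre of the slide's blue grip bar, 48 mm above the slide's underside. The bar is 16 mm thick (along the slide's x), 50 mm long (along its y) and 34 mm high: grip it from above across the 16 mm.
- bed: Bed, fixed: aluminium block, top face 40 mm above the bench, 80 mm wide (y -40 to +40), x from -95 to +115 mm; round it a dark foot plate 10 mm high, 120 mm wide; black clamping lever low on its +y side. Origin: centre of the underside, at bench level; x runs along the bed to the stop, away from the robot, within 0.45 rad of straight ahead. The top is free from x = -95 to +40 mm.
- bed_gauge (a point): Middle of the green field on top of the stop's steel housing. The housing stands on the bed's far end (x = 75 to 115 mm in the bed's frame), its top 72 mm above the bench; on it lie, from the stop plate outwards, a white (12 mm), a green (6 mm) and a red (10 mm) field.
- stop: Sprung stop: red plate 76 mm wide, 10 mm thick, 22 mm high, across the bed's top. Origin: middle of its face towards the robot, at x = 40, z = 40 mm in the bed's frame when free. It slides 22 mm along the bed's +x against a spring, 500 N/m from zero (friction 0.2 N): 12 mm is 6 N. The tip of the black pointer on top (76 mm above the bench) is over the green field at 9 to 15 mm of travel.
- mat: Black rubber mat, fixed, 150 x 130 mm, 4 mm thick, on which the slide starts. Origin: centre of the underside.
- dish: Bystander: white dish, 90 mm across, 35 mm high, loose. Origin: centre of the underside.
- brush: Bystander: brush with a dark wooden handle, lying along its x, loose.
- slidebox: Bystander: white box with green glass slides, 85 x 60 x 27 mm, loose. Origin: centre of the underside.
- dispenser: Bystander: blue blade dispenser, 50 x 90 x 32 mm, loose. Origin: centre of the underside.
Things that resemble listed ones, but are neither listed nor needed, are in the scene too. What is shaped like the slide but yellow is not meant.

How it is judged:
On the way:
1. the slide lies flat on the bed, roughly flush with it (within 10 mm and 0.2 rad), resting on it and not yet touching the stop (z of slide in the frame of bed between 0.037 and 0.043 m and x of slide in the frame of bed above -0.06 m and y of slide in the frame of bed between -0.01 and 0.01 m and angle between the x axis of slide and the x axis of bed, either way round below 0.2 rad and angle between slide's own z axis and vertical below 0.06 rad and contact force between slide and bed above 0.3 N and contact force between slide and stop below 0.2 N), for 0.2 s.
At the end, for the whole second after the job is handed in: Slide flat on the bed (underside within 3 mm of its top, tilt under 0.06 rad), sides flush within 5 mm and 0.09 rad, pressed on the stop with 3.8 to 8.4 N, at rest, the fingers still touching it and the robot not touching the stop (z of slide in the frame of bed between 0.037 and 0.043 m and x of slide in the frame of bed above -0.06 m and y of slide in the frame of bed between -0.005 and 0.005 m and angle between the x axis of slide and the x axis of bed, either way round below 0.09 rad and angle between slide's own z axis and vertical below 0.06 rad and contact force between slide and stop between 3.8 and 8.4 N and contact force between slide and the fingers above 1 N and contact force between the arm and stop below 0.3 N and linear speed of slide below 0.01 m/s); the arm keeps its last pose, push and grip.
It fails at once if the stop is driven to the end of its travel (more than 20.5 mm) (x of stop in the frame of bed above 0.0605 m).
It fails at once if the white dish is moved more than 20 mm (distance of dish from where it was at the start of the episode above 0.02 m).
It fails at once if the brush is moved more than 20 mm (distance of brush from where it was at the start of the episode above 0.02 m).
It fails at once if the box of glass slides is moved more than 20 mm (distance of slidebox from where it was at the start of the episode above 0.02 m).
It fails at once if the blue blade dispenser is moved more than 20 mm (distance of dispenser from where it was at the start of the episode above 0.02 m).
It also fails if it takes over 51 s, if anything falls off the work surface, if the arm or the gripper's body presses on something with over 40 N, if the wrist force passes 120 N, or if a joint passes its speed limit or range.

## Working session

There is one attempt and no reset: what is moved stays moved. The work goes in short steps, Python scripts to look and compute and a tool call to move; the robot and the scene stay as the last step left them, time stands still between calls to the robot, and variables do not carry over. Pictures are saved under pics/ and viewed, about 8 in all and at most 12, crops included, and the job is handed in when it is done.

Besides the shell and the picture viewer there is one more tool, called after "Request:" as name(argument=value, ...), one argument or row to a line, values as JSON. send_rows: Moves the arm, as the interface text tells. Its arguments: {"type":"object","properties":{"rows":{"type":"array"},"claw":{"type":"number"},"squeeze":{"type":"number"}},"required":["rows"]}

```bash
mkdir -p pics
cat > h.py <<'E'
import cv2, numpy as np
from station import robot
def ray(cam,uv):
    c=robot.get_calibration(cam);K=np.array(c["K"]);D=np.array(c["D"],float);T=np.array(c["world_to_cam"])
    p=cv2.undistortPoints(np.array(uv,float).reshape(-1,1,2),K,D).reshape(-1,2)
    d=np.c_[p,np.ones(len(p))]@T[:3,:3]
    return -T[:3,:3].T@T[:3,3],d
def onz(cam,uv,z):
    o,d=ray(cam,uv);z=np.broadcast_to(z,len(d))
    return o+d*((z-o[2])/d[:,2])[:,None]
def proj(cam,P):
    c=robot.get_calibration(cam);T=np.array(c["world_to_cam"])
    return cv2.projectPoints(np.array(P,float).reshape(-1,1,3),cv2.Rodrigues(T[:3,:3])[0],T[:3,3],np.array(c["K"]),np.array(c["D"],float))[0].reshape(-1,2)
E
python3 - <<'E'
from h import *
for n in("top","scene"):
    i=robot.camera(n);cv2.imwrite(f"pics/{n}0.png",i)
    o,_=ray(n,[[320,200]]);print(n,o)
print(robot.state())
E
```

```text
top [ 4.52334352e-01 -6.05131718e-04  1.16959023e+00]
scene [ 0.87844119 -0.63437922  0.85387165]
{'clock': 0.1, 'joint_positions': array([-1.25509914,  0.47769994,  0.02233099,  1.55628437, -0.01150995,
        1.10930594, -0.08312478]), 'dq': array([-0.00058687, -0.00278984, -0.00166632, -0.00326389,  0.00068797,
       -0.00192493, -0.00256368]), 'effort': array([ 4.01906320e-03, -5.84089279e+01,  1.53996706e+00, -2.73316222e+01,
       -5.42232301e-02,  1.31614870e-02,  4.31890999e-05]), 'tool_pos': array([0.27735246, 0.61478738, 0.20111928]), 'orientation': array([ 2.10315423e-01,  9.77633268e-01, -7.76191447e-04, -1.16674642e-04]), 'wrist_force': array([ 0.03878256, -0.09516382,  0.26080401]), 'ft_torque': array([-0.00010936, -0.01694903,  0.01032283]), 'width': 0.0879962937795959}
```

View pics/top0.png

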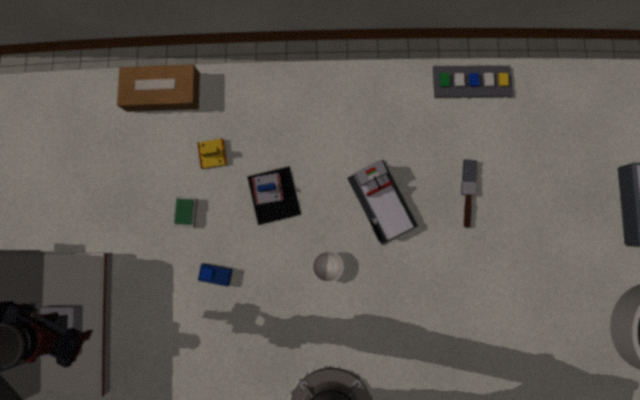

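View pics/scene0.png

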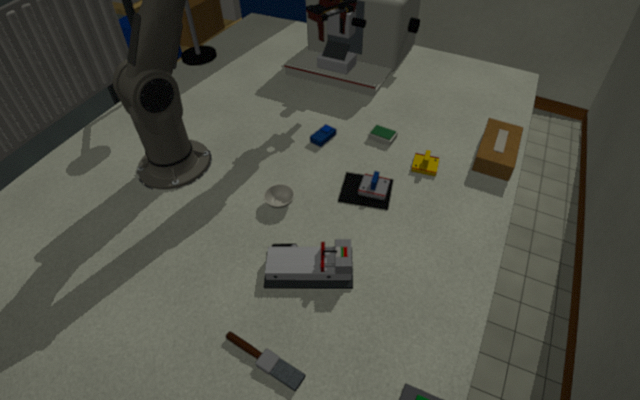

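Top view (up = +x, left = +y): the slide, a steel plate with a blue bar, is on the black mat at (268,187). The bed is at (383,202) with its stop at (379,186). Things that could be mistaken for the slide are the yellow lookalike (212,153) and the blue dispenser (215,274). I choose the one on the mat and check it in a close crop.

Run:
```python
from h import *
t=cv2.imread("pics/top0.png");s=cv2.imread("pics/scene0.png")
a=cv2.resize(t[150:255,240:425],None,fx=4,fy=4,interpolation=cv2.INTER_CUBIC)
cv2.imwrite("pics/crop1.png",cv2.convertScaleAbs(a,alpha=1.3))
for n,im,(r0,r1,c0,c1) in(("top",t,(160,225,245,305)),("scene",s,(165,215,335,400))):
    hsv=cv2.cvtColor(im,cv2.COLOR_BGR2HSV);m=cv2.inRange(hsv,(100,110,40),(130,255,255));k=np.zeros_like(m);k[r0:r1,c0:c1]=m[r0:r1,c0:c1]
    c=max(cv2.findContours(k,0,2)[0],key=cv2.contourArea);r=cv2.minAreaRect(c);print(n,r,cv2.contourArea(c))
    if n=="top":
        print(onz(n,[r[0]],.052)); B=cv2.boxPoints(r);print(B,onz(n,B,.052))
# bed bright top and red stop in top
g=cv2.cvtColor(t,cv2.COLOR_BGR2HSV)
R=cv2.inRange(g,(0,110,60),(8,255,255))|cv2.inRange(g,(172,110,60),(180,255,255));k=np.zeros_like(R);k[155:245,345:420]=R[155:245,345:420]
for c in cv2.findContours(k,0,2)[0]: print("red",cv2.minAreaRect(c),cv2.contourArea(c))
k=np.zeros_like(R);k[165:210,245:290]=R[165:210,245:290]
for c in cv2.findContours(k,0,2)[0]: print("slidered",cv2.minAreaRect(c),cv2.contourArea(c))
print(t[205,385],t[230,370],t[195,360],t[187,285], t[210,270])
```

```text
top ((265.9769592285156, 186.81541442871094), (5.333493232727051, 16.37258529663086), 82.87498474121094) 66.5
[[0.6281418  0.16882892 0.052     ]]
[[257.5231  185.18465]
 [273.76926 183.15388]
 [274.43082 188.44618]
 [258.18466 190.47694]] [[0.63330418 0.19283271 0.052     ]
 [0.63814888 0.14669701 0.052     ]
 [0.62299421 0.14488827 0.052     ]
 [0.61814657 0.19095051 0.052     ]]
scene ((374.82354736328125, 178.2058868408203), (5.093247413635254, 13.096923828125), 14.03624439239502) 44.0
red ((372.3000183105469, 191.60000610351562), (3.130495309829712, 11.627553939819336), 63.43495178222656) 26.0
red ((386.70001220703125, 183.9000244140625), (3.130495071411133, 7.602630138397217), 63.43495178222656) 15.0
red ((370.4000549316406, 169.8000030517578), (2.683281421661377, 9.838699340820312), 63.43495178222656) 18.0
slidered ((280.5, 195.0), (6.0, 1.0), 90.0) 0.5
slidered ((279.0, 182.0), (4.0, 0.0), -90.0) 0.0
slidered ((254.46240234375, 191.0057830810547), (22.200349807739258, 0.9123432040214539), 81.25383758544922) 0.0
slidered ((278.0, 176.0), (4.0, 0.0), -90.0) 0.0
[116 114 120] [109 116 122] [27 26 27] [2 1 0] [8 6 7]
```

View pics/crop1.png

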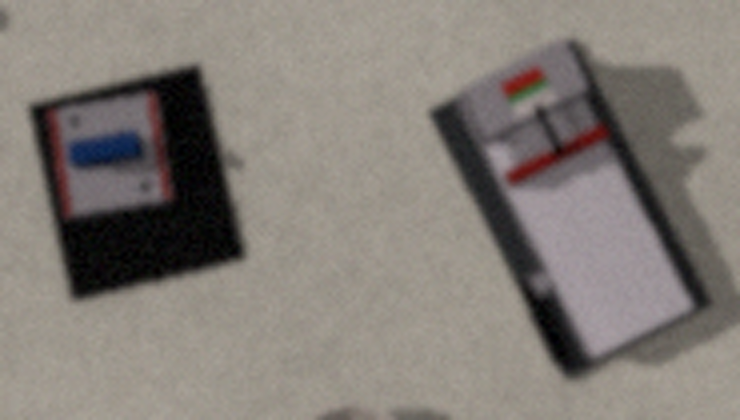

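```bash
cat > bed.py <<'E'
from h import *
def lum(im): return cv2.GaussianBlur(im,(3,3),0).astype(float).mean(2)
def sample(im,uv): return cv2.remap(im.astype(np.float32),uv[:,0].astype(np.float32)[:,None],uv[:,1].astype(np.float32)[:,None],1).ravel()
E
python3 - <<'E'
from bed import *
t=cv2.imread("pics/top0.png")
h=cv2.cvtColor(t,cv2.COLOR_BGR2HSV).astype(int);L=lum(t)
# stop plate: red pixels -> axis ; z of top 62
R=((h[...,0]<8)|(h[...,0]>172))&(h[...,1]>90)&(h[...,2]>50)
k=np.zeros_like(R);k[178:198,362:396]=R[178:198,362:396]
v,u=np.nonzero(k);P=onz("top",np.c_[u,v],.062)[:,:2]
c=P.mean(0);w,V=np.linalg.eigh(np.cov((P-c).T));print("stop c",c,"dir",np.arctan2(*V[::-1,1]),"len",np.ptp((P-c)@V[:,1]))
# green field
G=(abs(h[...,0]-60)<20)&(h[...,1]>70);k=np.zeros_like(G);k[160:185,358:390]=G[160:185,358:390]
v,u=np.nonzero(k);print("green",onz("top",np.c_[u,v],.072).mean(0),len(u))
# edges of the bed top at z=.04: scan across
a=0.45; c0=onz("top",[[386,205]],.04)[0,:2]
for it in range(3):
    ex=np.array([np.cos(a),np.sin(a)]);ey=np.array([-ex[1],ex[0]])
    pts={1:[],-1:[]}
    for s in np.arange(-.055,.025,.004):
        for sg in(1,-1):
            r=np.arange(.02,.06,.0005);Q=c0+s*ex+sg*r[:,None]*ey
            y=sample(L,proj("top",np.c_[Q,np.full(len(r),.04)]));g=np.gradient(cv2.GaussianBlur(y[None],(1,9),0).ravel() if 0 else y)
            pts[sg].append((s,sg*r[g.argmin()]))
    f={}
    for sg in pts:
        A=np.array(pts[sg]);p=np.polyfit(*A.T,1);e=abs(A[:,1]-np.polyval(p,A[:,0]));A=A[e<=max(.003,np.median(e))];f[sg]=np.polyfit(*A.T,1)
    print(a,f)
    a+=(f[1][0]+f[-1][0])/2; c0=c0+ey*(f[1][1]+f[-1][1])/2
ex=np.array([np.cos(a),np.sin(a)]);ey=np.array([-ex[1],ex[0]])
r=np.arange(-.12,.0,.0005);e=[]
for q in np.arange(-.03,.031,.005):
    Q=c0+r[:,None]*ex+q*ey;y=sample(L,proj("top",np.c_[Q,np.full(len(r),.04)]));e.append(r[np.gradient(y).argmax()])
print("near edge",np.round(e,4));e=np.median(e)
O=c0+ex*(e+.095);print("bed origin",O,"yaw",a)
print("stop in bed",(c-O)@ex,(c-O)@ey)
# slide plate edges: red lines at z=.018
m=np.array([[52,108],[66,217],[152,93],[168,200]])/4+[240,150]
print("slide line pts",onz("top",m,.018))
E
```

```text
stop c [ 0.61652452 -0.14817426] dir 2.0221851761393888 len 0.07427986592165331
green [ 0.65873007 -0.12624952  0.072     ] 7
0.45 {1: array([-0.01247082,  0.04150708]), -1: array([-0.00244361, -0.04069154])}
0.4425427878019399 {1: array([-0.00479301,  0.04115889]), -1: array([ 0.01015038, -0.04102744])}
0.4452214689471519 {1: array([-0.00324251,  0.04114292]), -1: array([ 0.00018797, -0.0410468 ])}
near edge [-0.088  -0.087  -0.086  -0.088  -0.0875 -0.0875 -0.087  -0.088  -0.087
 -0.088  -0.0885 -0.0875 -0.087 ]
bed origin [ 0.57778771 -0.165749  ] yaw 0.44369420050356323
stop in bed 0.04253046915211929 -0.0007558768943790674
slide line pts [[0.66328834 0.21202147 0.018     ]
 [0.58296438 0.20170203 0.018     ]
 [0.67281674 0.13866972 0.018     ]
 [0.59391593 0.12748111 0.018     ]]
```

Request:
send_rows(
  rows=[
    {"travel":[29,-37,0],"yaw":-0.085},
    {"travel":[29,-37,0],"yaw":-0.085},
    {"travel":[29,-37,0],"yaw":-0.085},
    {"travel":[29,-37,0],"yaw":-0.085},
    {"travel":[29,-37,0],"yaw":-0.085},
    {"travel":[29,-37,0],"yaw":-0.085},
    {"travel":[29,-37,0],"yaw":-0.085},
    {"travel":[29,-37,0],"yaw":-0.085},
    {"travel":[29,-37,0],"yaw":-0.085},
    {"travel":[29,-37,0],"yaw":-0.085},
  ],
  claw=0.1,
  squeeze=30,
)

```text
clock: 1.1
tool_pos: [0.5682, 0.2436, 0.2017]
orientation: [0.596, 0.803, -0.0, -0.0]
wrist_force: [-0.6, 0.7, -0.1]
width: 0.0482
```

Request:
send_rows(
  rows=[
    {"travel":[29,-37,0],"yaw":-0.085},
    {"travel":[32,-39,0],"yaw":-0.085},
    {"travel":[0,0,-40],"yaw":0},
    {"travel":[0,0,-40],"yaw":0},
    {"travel":[0,0,0],"yaw":0},
    {"travel":[0,0,0],"yaw":0},
  ],
)

```text
clock: 1.7
tool_pos: [0.6278, 0.1698, 0.1219]
orientation: [0.661, 0.751, -0.001, -0.0]
wrist_force: [0.6, -0.0, 1.5]
width: 0.048
```

Run:
```python
from h import *
s=robot.state();q=s["orientation"];print(s["clock"],s["tool_pos"],q,2*np.arctan2(q[1],q[0])-np.pi/2,s["wrist_force"],s["width"])
a=robot.camera("top")[140:240,200:340];b=robot.camera("scene")[110:230,310:450]
cv2.imwrite("pics/c2.png",np.hstack([cv2.resize(a,(400,286)),cv2.resize(b,(400,343))[:286]]))
```

```text
1.7 [0.62783848 0.16976123 0.12190982] [ 6.60679828e-01  7.50667335e-01 -7.60723929e-04 -3.71703981e-04] 0.12734763197645194 [ 0.57599995 -0.01347104  1.5303709 ] 0.04803267032139431
```

View pics/c2.png

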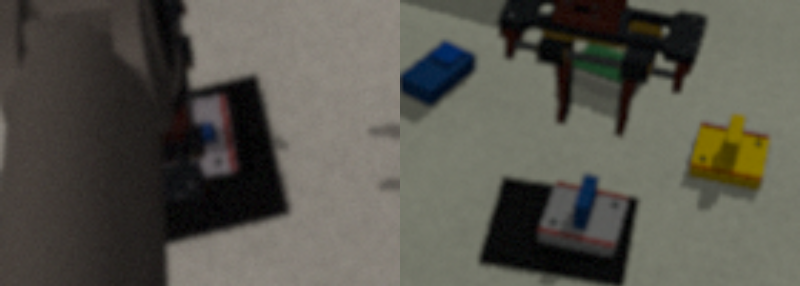

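The crop confirms the choice: steel plate with red side lines and a blue bar, under the gripper, with the yellow lookalike to the right. Next I go down and grip.

Request:
send_rows(
  rows=[
    {"travel":[0,0,-30],"yaw":0},
    {"travel":[0,0,-30],"yaw":0},
    {"travel":[0,0,-25],"yaw":0},
    {"travel":[0,0,-13],"yaw":0},
    {"travel":[0,0,0],"yaw":0},
    {"travel":[0,0,0],"yaw":0},
  ],
)

```text
clock: 2.4
tool_pos: [0.6296, 0.17, 0.0257]
orientation: [0.661, 0.751, 0.001, 0.001]
wrist_force: [0.0, 0.3, 0.3]
width: 0.0484
```

Request:
send_rows(
  rows=[
    {"travel":[0,0,0],"yaw":0},
    {"travel":[0,0,0],"yaw":0},
    {"travel":[0,0,0],"yaw":0},
    {"travel":[0,0,0],"yaw":0},
    {"travel":[0,0,0],"yaw":0},
    {"travel":[0,0,0],"yaw":0},
    {"travel":[0,0,0],"yaw":0},
  ],
  claw=-1,
  squeeze=30,
)

```text
clock: 3.1
tool_pos: [0.6289, 0.1698, 0.0244]
orientation: [0.661, 0.751, 0.001, 0.0]
wrist_force: [2.1, -0.1, 3.7]
width: 0.0154
```

Request:
send_rows(
  rows=[
    {"travel":[0,0,10],"yaw":0},
    {"travel":[0,0,30],"yaw":0},
    {"travel":[0,0,30],"yaw":0},
    {"travel":[0,0,20],"yaw":0},
    {"travel":[0,0,0],"yaw":0},
    {"travel":[0,0,0],"yaw":0},
  ],
)

```text
clock: 3.7
tool_pos: [0.6274, 0.1696, 0.1133]
orientation: [0.661, 0.751, -0.0, -0.0]
wrist_force: [-0.1, 0.6, -3.1]
width: 0.0158
```

Request:
send_rows(
  rows=[
    {"travel":[0,0,30],"yaw":0},
    {"travel":[-7,-38,0],"yaw":0.035},
    {"travel":[-7,-38,0],"yaw":0.035},
    {"travel":[-7,-38,0],"yaw":0.035},
    {"travel":[-7,-38,0],"yaw":0.035},
    {"travel":[-7,-38,0],"yaw":0.035},
    {"travel":[-7,-38,0],"yaw":0.035},
    {"travel":[-7,-38,0],"yaw":0.035},
    {"travel":[-9,-38,0],"yaw":0.035},
    {"travel":[-9,-40,0],"yaw":0.037},
  ],
)

```text
clock: 4.7
tool_pos: [0.5594, -0.175, 0.1419]
orientation: [0.533, 0.846, -0.001, -0.002]
wrist_force: [0.3, -0.8, -2.2]
width: 0.0157
```

Request:
send_rows(
  rows=[
    {"travel":[0,0,-30],"yaw":0},
    {"travel":[0,0,-20],"yaw":0},
    {"travel":[0,0,0],"yaw":0},
    {"travel":[0,0,0],"yaw":0},
    {"travel":[0,0,0],"yaw":0},
  ],
)

```text
clock: 5.2
tool_pos: [0.5618, -0.1742, 0.0945]
orientation: [0.534, 0.846, 0.0, 0.0]
wrist_force: [-1.5, 0.3, -2.9]
width: 0.0156
```

Run:
```python
from h import *
s=robot.state();q=s["orientation"];a=2*np.arctan2(q[1],q[0])-np.pi/2;print(s["clock"],s["tool_pos"],a,s["wrist_force"],s["width"])
O=np.array([.5778,-.1657]);e=np.array([np.cos(.444),np.sin(.444)]);d=s["tool_pos"][:2]-O;print("TCP in bed",d@e,-d[0]*e[1]+d[1]*e[0])
t=robot.camera("top");b=robot.camera("scene");cv2.imwrite("pics/t3.png",t);cv2.imwrite("pics/s3.png",b)
cv2.imwrite("pics/c3.png",np.hstack([cv2.resize(t[140:260,320:440],(360,360),interpolation=2),cv2.resize(b[200:310,245:378],(436,360),interpolation=2)]))
```

```text
5.2 [ 0.56177702 -0.1741588   0.09445544] 0.4445878869184967 [-1.46684115  0.3123616  -2.92820508] 0.015570122774244698
TCP in bed -0.018102921335457146 -0.0007558892817090407
```

View pics/c3.png

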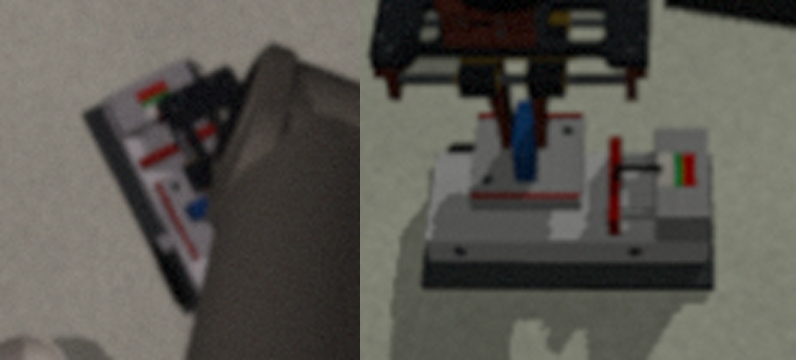

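The left half shows the slide over the bed with its side line parallel to the bed edge. The right half shows it level, held by the bar, and clear of the stop. I lower it now.

Request:
send_rows(
  rows=[
    {"travel":[0,0,-12],"yaw":0},
    {"travel":[0,0,-12],"yaw":0},
    {"travel":[0,0,-5],"yaw":0},
    {"travel":[0,0,-2],"yaw":0},
    {"travel":[0,0,0],"yaw":0},
    {"travel":[0,0,0],"yaw":0},
  ],
)

```text
clock: 5.9
tool_pos: [0.5615, -0.1745, 0.0631]
orientation: [0.534, 0.845, 0.0, 0.0]
wrist_force: [-0.6, -1.3, -2.8]
width: 0.0154
```

Request:
send_rows(
  rows=[
    {"travel":[0,0,-1],"yaw":0},
    {"travel":[0,0,-1],"yaw":0},
    {"travel":[0,0,0],"yaw":0},
    {"travel":[0,0,0],"yaw":0},
  ],
)

```text
clock: 6.3
tool_pos: [0.5614, -0.1743, 0.061]
orientation: [0.534, 0.845, 0.0, 0.0]
wrist_force: [0.6, 0.3, -2.6]
width: 0.0158
```

Request:
send_rows(
  rows=[
    {"travel":[0,0,-1],"yaw":0},
    {"travel":[0,0,-0.5],"yaw":0},
    {"travel":[0,0,0],"yaw":0},
    {"travel":[0,0,0],"yaw":0},
  ],
)

```text
clock: 6.7
tool_pos: [0.5615, -0.1744, 0.0604]
orientation: [0.534, 0.845, 0.0, 0.0]
wrist_force: [-2.3, -0.6, 5.3]
width: 0.0155
```

```bash
cat > chk.py <<'E'
from h import *
import sys
O=np.array([.5778,-.1657]);A=.444;e=np.array([np.cos(A),np.sin(A)]);f=np.array([-e[1],e[0]])
def bedxy(P): d=P[:,:2]-O; return np.c_[d@e,d@f]
def run(tag):
    s=robot.state();q=s["orientation"];print(s["clock"],s["tool_pos"],2*np.arctan2(q[1],q[0])-np.pi/2,s["wrist_force"],s["width"],"TCP bed",bedxy(s["tool_pos"][None]))
    im={}
    for n in("top","scene"):
        i=im[n]=robot.camera(n);cv2.imwrite(f"pics/{n}_{tag}.png",i)
        h=cv2.cvtColor(i,cv2.COLOR_BGR2HSV).astype(int)
        R=((h[...,0]<10)|(h[...,0]>170))&(h[...,1]>60)&(h[...,2]>40)
        v,u=np.nonzero(R)
        for nm,z in(("line",.054),("stop",.062)):
            B=bedxy(onz(n,np.c_[u,v],z))
            if nm=="line":
                for sg in(1,-1):
                    k=(abs(B[:,1]*sg-.039)<.009)&(B[:,0]>-.07)&(B[:,0]<.03)
                    if k.sum()>8: p=np.polyfit(*B[k].T,1);print(n,"line",sg,k.sum(),"y %.4f slope %.3f"%(B[k,1].mean(),p[0]),"x",B[k,0].min(),B[k,0].max())
            else:
                k=(abs(B[:,1])<.04)&(B[:,0]>.03)&(B[:,0]<.07)
                if k.any(): print(n,"stop",k.sum(),"x %.4f"%np.median(B[k,0]))
    a=cv2.resize(im["top"][150:245,340:435],(380,380),interpolation=2);b=cv2.resize(im["scene"][215:300,255:360],(420,340),interpolation=2)
    c=np.zeros((380,800,3),np.uint8);c[:,:380]=a;c[:340,380:]=b;cv2.imwrite(f"pics/c_{tag}.png",c)
if __name__=="__main__": run(sys.argv[1])
E
python3 chk.py 4
```

```text
6.7 [ 0.56145769 -0.17442496  0.0603946 ] 0.4437879868736645 [-2.26271671 -0.59544073  5.34223085] 0.015501061588350112 TCP bed [[-0.01850562 -0.00085907]]
top line 1 62 y 0.0373 slope 0.009 x -0.056350596081252445 0.01578377263399234
top stop 104 x 0.0428
scene line 1 22 y 0.0389 slope -0.014 x -0.05816991147032651 0.017205610852680114
scene line -1 66 y -0.0335 slope 0.009 x -0.0567540312484618 0.019986121170632795
scene stop 102 x 0.0435
```

View pics/c_4.png

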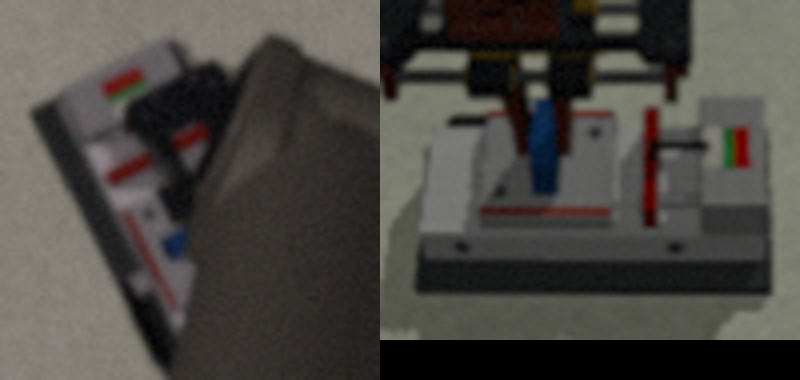

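Run:
```python
from chk import *
from bed import lum,sample
for n,fn in(("scene","scene0"),("top","top0"),("scene","scene_4")):
    L=lum(cv2.imread(f"pics/{fn}.png"))
    for z in(.04,):
      for sg in(1,-1):
        out=[]
        for x in np.arange(-.08,.03,.005):
            r=np.arange(.03,.05,.0005);Q=O+x*e+sg*r[:,None]*f
            y=sample(L,proj(n,np.c_[Q,np.full(len(r),z)]));out.append(sg*r[abs(np.gradient(y)).argmax()]*1e3)
        print(fn,sg,np.round(out,1))
# luminance profile across -y edge through slide in scene_4
im=cv2.imread("pics/scene_4.png")
for x in(-.03,0):
    r=np.arange(-.052,-.024,.002);Q=O+x*e+r[:,None]*f;uv=proj("scene",np.c_[Q,np.full(len(r),.04)])
    print(x,np.round(sample(lum(im),uv)),np.round(uv[[0,-1]]))
```

```text
scene0 1 [46.5 38.5 48.5 38.  39.5 48.  39.  47.5 49.  50.  50.  50.  45.5 42.
 49.  46.  44.  44.  46.  45.  44.  37. ]
scene0 -1 [-39.  -40.  -42.5 -39.  -38.5 -39.5 -39.  -38.  -39.  -38.5 -39.  -38.5
 -39.5 -38.5 -38.  -38.5 -38.  -38.5 -37.5 -38.5 -39.  -41.5]
top0 1 [43.  41.5 41.  40.  41.  42.5 41.5 40.5 41.  40.  37.5 40.  40.  41.
 41.5 42.  41.  41.  43.  41.5 41.5 40.5]
top0 -1 [-42.  -41.  -41.5 -41.5 -41.  -40.5 -41.5 -41.5 -41.5 -42.  -40.5 -41.5
 -41.5 -40.5 -41.5 -41.  -42.  -41.5 -41.  -41.5 -41.  -42. ]
scene_4 1 [46.5 38.  47.5 46.5 50.  50.  44.  41.  30.5 50.  50.  30.  36.  44.5
 50.  50.  50.  39.5 30.5 50.  49.5 45.5]
scene_4 -1 [-39.  -40.  -43.  -47.5 -41.5 -36.5 -36.  -35.5 -36.  -35.5 -35.  -35.5
 -36.5 -35.5 -36.5 -35.5 -35.  -35.5 -36.  -35.5 -30.  -41.5]
-0.03 [64. 65. 66. 67. 69. 72. 74. 70. 64. 59. 56. 54. 50. 45.] [[291. 277.]
 [292. 268.]]
0 [65. 65. 66. 67. 68. 71. 72. 69. 64. 59. 58. 59. 60. 60.] [[304. 277.]
 [304. 268.]]
```

Request:
send_rows(
  rows=[
    {"travel":[0.4,-0.9,0.3],"yaw":0},
    {"travel":[2.7,1.3,0],"yaw":0},
    {"travel":[2.7,1.3,0],"yaw":0},
    {"travel":[2.7,1.3,0],"yaw":0},
    {"travel":[2.7,1.3,0],"yaw":0},
    {"travel":[0,0,0],"yaw":0},
    {"travel":[0,0,0],"yaw":0},
    {"travel":[0,0,0],"yaw":0},
  ],
)

```text
clock: 7.6
tool_pos: [0.5723, -0.1714, 0.0604]
orientation: [0.535, 0.845, -0.0, 0.0]
wrist_force: [-2.9, -2.1, 5.3]
width: 0.0154
```

```bash
python3 chk.py 5
```

```text
7.6 [ 0.57228805 -0.17141345  0.06041551] 0.44292889830326176 [-2.9230775  -2.05363362  5.28394402] 0.015429308590646533 TCP bed [[-0.00743175 -0.0027918 ]]
top line 1 60 y 0.0350 slope 0.003 x -0.04646019747151237 0.027054433210635637
top stop 91 x 0.0428
scene line 1 25 y 0.0366 slope -0.006 x -0.047847070738042126 0.029832551228644286
scene line -1 96 y -0.0348 slope 0.010 x -0.046918163828523436 0.02952609520418729
scene stop 103 x 0.0435
```

Request:
send_rows(
  rows=[
    {"travel":[1.5,1.5,0.3],"yaw":0},
    {"travel":[1.8,0.9,0],"yaw":0},
    {"travel":[0,0,0],"yaw":0},
    {"travel":[0,0,0],"yaw":0},
  ],
)

```text
clock: 8.1
tool_pos: [0.576, -0.1682, 0.0604]
orientation: [0.534, 0.845, -0.0, 0.0]
wrist_force: [-2.6, -1.1, 5.9]
width: 0.016
```

Request:
send_rows(
  rows=[
    {"travel":[1.8,0.9,0],"yaw":0},
    {"travel":[1.8,0.9,0],"yaw":0},
    {"travel":[0,0,0],"yaw":0},
    {"travel":[0,0,0],"yaw":0},
  ],
)

```text
clock: 8.5
tool_pos: [0.5789, -0.1667, 0.0604]
orientation: [0.534, 0.845, -0.0, -0.0]
wrist_force: [-4.4, -2.2, 5.1]
width: 0.0155
```

Request:
send_rows(
  rows=[
    {"travel":[1.8,0.9,0],"yaw":0},
    {"travel":[1.8,0.9,0],"yaw":0},
    {"travel":[0,0,0],"yaw":0},
    {"travel":[0,0,0],"yaw":0},
  ],
)

```text
clock: 8.9
tool_pos: [0.5816, -0.1654, 0.0604]
orientation: [0.535, 0.845, -0.001, -0.001]
wrist_force: [-8.3, -2.8, 9.6]
width: 0.0159
```

```bash
python3 chk.py 6
```

```text
8.9 [ 0.58160311 -0.1653555   0.06040719] 0.44280563082567825 [-8.32448241 -2.82540163  9.62371765] 0.01593137794632089 TCP bed [[ 0.00358234 -0.00132255]]
top line 1 57 y 0.0363 slope 0.024 x -0.03529345275375845 0.029556397012780306
top stop 72 x 0.0465
scene line 1 26 y 0.0378 slope 0.014 x -0.035294864062081155 0.029832551228644286
scene line -1 56 y -0.0333 slope 0.008 x -0.035163111899912516 0.02952609520418729
scene stop 134 x 0.0462
```

Request:
send_rows(
  rows=[
    {"travel":[1.3,0.7,0.5],"yaw":0},
    {"travel":[1.4,0.6,0],"yaw":0},
    {"travel":[1.4,0.6,0],"yaw":0},
    {"travel":[1.4,0.6,0],"yaw":0},
    {"travel":[0,0,0],"yaw":0},
    {"travel":[0,0,0],"yaw":0},
    {"travel":[0,0,0],"yaw":0},
  ],
)

```text
clock: 9.7
tool_pos: [0.5862, -0.1632, 0.0605]
orientation: [0.535, 0.845, -0.001, -0.001]
wrist_force: [-8.7, -3.2, 8.2]
width: 0.0155
```

```bash
python3 chk.py 7
```

```text
9.7 [ 0.58616525 -0.16318921  0.06050544] 0.44246600671010006 [-8.74382228 -3.18804053  8.17170228] 0.015458138818426191 TCP bed [[ 0.00863268 -0.00132599]]
top line 1 50 y 0.0362 slope 0.020 x -0.02908640010472465 0.029563010971839863
top stop 65 x 0.0515
scene line 1 22 y 0.0385 slope -0.000 x -0.030492575016955563 0.029832551228644286
scene line -1 52 y -0.0333 slope 0.008 x -0.030369727893277635 0.02952609520418729
scene stop 147 x 0.0508
```

View pics/c_7.png

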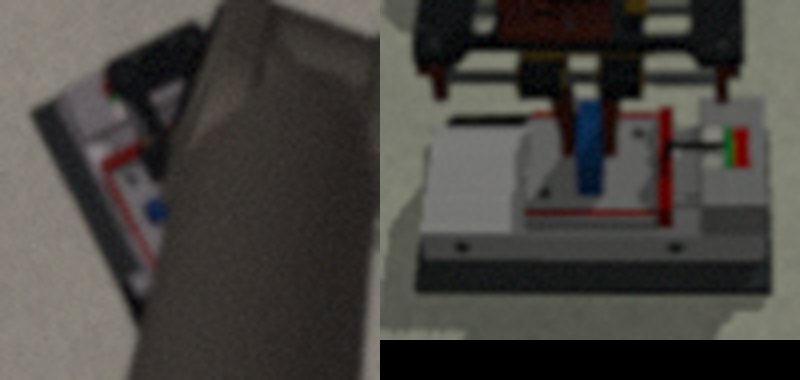

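The pointer tip (crop ~722,146) is just short of the green field (725–734). Stop travel is about 8.5 mm, so it needs about 3.5 mm more.

Request:
send_rows(
  rows=[
    {"travel":[1.0,0.5,0.2],"yaw":0},
    {"travel":[1.0,0.5,0],"yaw":0},
    {"travel":[1.0,0.5,0],"yaw":0},
    {"travel":[0.5,0.2,0],"yaw":0},
    {"travel":[0,0,0],"yaw":0},
    {"travel":[0,0,0],"yaw":0},
    {"travel":[0,0,0],"yaw":0},
    {"travel":[0,0,0],"yaw":0},
  ],
)

```text
clock: 10.6
tool_pos: [0.5889, -0.1618, 0.0606]
orientation: [0.535, 0.845, -0.002, -0.002]
wrist_force: [-10.2, -4.3, 9.2]
width: 0.0155
```

```bash
python3 chk.py 8
python3 - <<'E'
import cv2
i=cv2.imread("pics/scene_8.png")[225:300,255:360];cv2.imwrite("pics/c8.png",cv2.resize(i,None,fx=7,fy=7,interpolation=2))
E
```

```text
10.6 [ 0.58886387 -0.16184835  0.06057422] 0.4421949255881712 [-10.16940492  -4.26164224   9.2479543 ] 0.015488767403848165 TCP bed [[ 0.01164562 -0.00127434]]
top line 1 50 y 0.0363 slope 0.031 x -0.022873400352537942 0.029563010971839863
top stop 69 x 0.0540
scene line 1 20 y 0.0377 slope -0.014 x -0.027979046441696027 0.029832551228644286
scene line -1 48 y -0.0333 slope 0.008 x -0.025577875196145745 0.02952609520418729
scene stop 156 x 0.0533
```

View pics/c8.png

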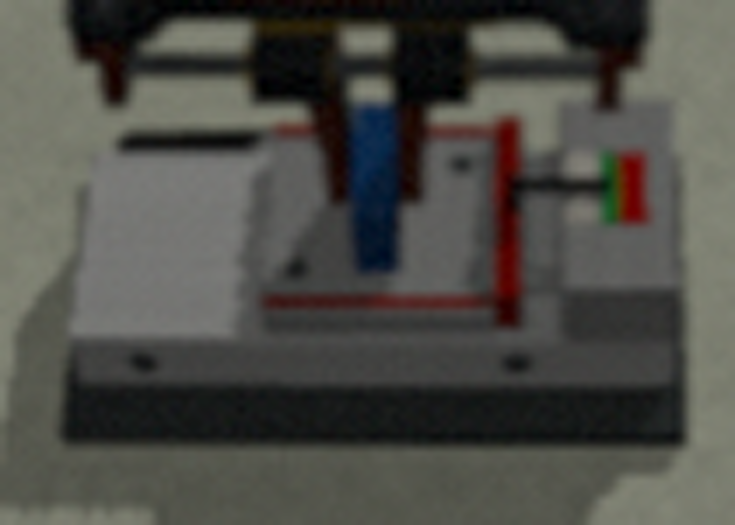

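The pointer tip (crop ~608,185) now stands over the green field (602–618), and the stop travel is about 11.3 mm by top camera. I hold briefly to check it is steady, then hand in.

Request:
send_rows(
  rows=[
    {"travel":[0,0,0],"yaw":0},
    {"travel":[0,0,0],"yaw":0},
    {"travel":[0,0,0],"yaw":0},
    {"travel":[0,0,0],"yaw":0},
    {"travel":[0,0,0],"yaw":0},
    {"travel":[0,0,0],"yaw":0},
  ],
)

```text
clock: 11.3
tool_pos: [0.5889, -0.1619, 0.0606]
orientation: [0.535, 0.845, -0.002, -0.002]
wrist_force: [-9.8, -4.9, 9.1]
width: 0.0159
```

```bash
python3 chk.py 9; python3 -c "
from station import robot
s=robot.state();print(s['tool_pos'],s['dq'].round(4));print(robot.sign_off())"
```

```text
11.3 [ 0.58887847 -0.16185923  0.06060714] 0.4421074463547843 [-9.84430857 -4.89000563  9.08986657] 0.015913566013811636 TCP bed [[ 0.01165413 -0.00129044]]
top line 1 44 y 0.0365 slope 0.018 x -0.021627052554144002 0.029563010971839863
top stop 67 x 0.0540
scene line 1 20 y 0.0380 slope 0.015 x -0.027979046441696027 0.029832551228644286
scene line -1 48 y -0.0333 slope 0.008 x -0.025577875196145745 0.02952609520418729
scene stop 154 x 0.0533
[ 0.58891832 -0.16183556  0.06060845] [-0.0003  0.0002 -0.     -0.0004 -0.0004  0.0008 -0.002 ]
the job is handed in; nothing more can be done
None
```

I gripped the slide by its blue bar, set it on the bed clear of the stop, and pushed it along until the pointer stood over the green field. I handed the job in at about 11.4 s with the arm at rest, still gripping and pushing; the hand-in gave no verdict.

- **Push:** the last top view put the stop's travel at about 11.2 mm, or about 5.6 N on the spring. The wrist read 11 N along the bed. That fits the spring force plus my estimate of about 5 N of friction, as I was also pressing the slide down on the bed with about 12 N.
- **Stop travel:** it never came near the end; the furthest I saw was about 11 mm of the 20.5 mm limit.
- **Flushness sideways:** the two cameras disagree. The top view puts the slide about 0.5–1 mm to the -y side and the scene view about 1–3 mm to the +y side. Both are inside the 5 mm limit, so I left it there.
- **Squareness:** the tool was within about 0.002 rad of the bed's direction. The slide's red lines measured within about 0.02 rad.
- **Bystanders:** I never went near the dish, brush, slide box or dispenser. I did not measure their positions again at the end.

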